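# Switch the desk's input selector to the orange input

### The job

The input switch on the desk is on standby. With a fingertip against its side, push the metal pointer arm round until it points squarely at the orange mark, and only then press the round white button fully down to confirm and let it come up again. The pointer arm must not be gripped, and the other things on the desk stay where they are.

Things in the scene. Friction and masses are not known exactly. Their poses are not given: they have to be found in the camera images.
- console: the input switch: a fixed round grey housing 172 mm across with a flat black top disc; origin at the centre of its underside, on the desk; the top surface is 60 mm above the origin. Its x axis is the standby direction, roughly away from the robot (yaw within 0.6 rad); the button lies on its -x side, toward the robot.
- pointer_pivot (a point): the pivot of the pointer arm, on the vertical axis at the middle of the console, at the level of the black top surface. Axes as the console's. Around it on the top lie four round marks, 68 mm out, at +0.9, +1.8, -0.9 and -1.8 rad from the console's x axis; which colour is at which place changes.
- switch_arm (a joint): angle of the pointer arm about the vertical pivot, rad: 0 = standby, pointing along the console's x axis; positive turns it counter-clockwise seen from above; stops at +-2.3 rad. It stays where it is left (friction about 0.05 N m, that is about 1.2 N at 40 mm from the pivot, no spring, no detents). It starts within 0.45 rad of standby, either side.
- pointer_tip (a point): the outer tip of the aluminium pointer arm, 55 mm from the pivot and 18 mm above the top surface; x points outward along the arm, z up. The arm is a plain bar 10 mm wide (6 mm in its last 10 mm), from 6 to 30 mm above the top surface (to 25 mm in its last 10 mm), on a round hub 30 mm across and 34 mm high.
- mark_orange: the orange mark: a fixed flat disc 20 mm across and 3 mm high on the black top disc; origin at the centre of its underside. Its centre is 68 mm from the pivot.
- mark_blue: the blue mark, same shape
- mark_green: the green mark, same shape
- mark_white: the white mark, same shape (flat disc, not the button)
- confirm (a joint): travel of the button, m: 0 = up, 0.006 = fully down; a spring returns it; fully down takes about 5 N.
- confirm_top (a point): centre of the top face of the white push button (24 mm across, in a black collar 40 mm across and 12 mm high; when up, its top is 22 mm above the black top surface, 10 mm above the collar), 60 mm from the pivot on the console's -x side; pressed straight down.
- eraser: blue and white eraser, 21 x 45 x 12 mm, loose on the desk right of the console; origin at the centre of its underside
- usb_stick: blue USB stick, 18 x 52 x 8 mm, loose, right of the console; origin at the centre of its underside
- highlighter: yellow highlighter pen, 14 x 111 x 17 mm, loose, right of the console; origin at the centre of its underside

How it is judged:
By the outcome, as a careful person would: the job done as asked, in the order asked, and still so for the second after the job is handed in, with the robot touching nothing.
It also fails if it takes over 51 s, if anything falls off the work surface, if the arm or the gripper's body presses on something with over 40 N, if the wrist force passes 120 N, or if a joint passes its speed limit or range.

### The arm

A 6-joint arm with a two-finger parallel gripper is mounted at the origin on a cart in front of the work surface, level with it; the furniture and walls round the work are solid. World frame = base frame: x ahead of the robot, y to its left, z up, the work surface at z = 0. Lengths are in mm, angles in degrees, forces in N, time in s.
With the tool pointing down it reaches from about 275 to 725 mm from the base axis. Payload 5.6 kg.
Tool frame: the origin (TCP) lies midway between the tips of the shut fingers; the grasp point (between the pads) lies 19 mm behind it; z points along the fingers, y is the direction in which the jaws open and shut (so a half turn about z gives the same grasp; the last joint's range is limited). The gripper opens to 85 mm and grips with 20 to 120 N. Pads are 22 mm wide; open, the fingers measure 114 mm over their backs; the gripper's body (76 mm by 85 mm) begins 54 mm behind the grasp point. The pads swing forward as they close: fully open they stand 13 mm farther back than shut.
Start: joints at [93.598, 14.616, 6.199, 0, -81.583, -16.306], TCP at [120.965, 536.526, 231.283] pointing down, gripper open.
Joint ranges: [-168.99, 168.99], [-69.2, 112.95], [-62.41, 85.93], [-164.36, 98.24], [-168.68, -3.75], [-174.98, 174.98]. Speed limits (degrees/s): [147.25, 147.25, 180, 180, 180, 180].

### API

Orientations are given as a 3x3 rotation matrix whose columns are the frame's x, y, z axes.
In Python, from rig import ctrl gives the robot as it stands.
- The arm moves only by the tool servo_tool, never from a script. Its arguments are lists of equal length, an entry for each row: "slide": the shift along the tool's x, y, z in m, a list of three; "turn": the turn, a rotation vector about the tool's x, y, z in rad, a list of three; "claw": the finger opening in m, from 0 to 0.0854. In form: {"slide": [[tx, ty, tz], ...], "turn": [[wx, wy, wz], ...], "claw": [claw, ...]}. A call has 1 to 12 rows; each row is the pose to reach, as a shift and turn from the pose measured when the call began, along the tool's axes at that moment; what a row does not reach only later rows make up. A row lasts 1/10 s, in which the tool goes at most 50 mm and 8.59 degrees, less where a joint would pass 70% of its speed; a pose out of reach is approached as far as the arm can. A call with a gripper value outside its range is refused whole. The fingers move at their own pace and stop on an object; the grip force is fixed at half the most. Time passes only in rows, so rows that repeat a pose let the fingers close. It gives the time, the measured TCP pose, the force and the opening at its end, in the units of the state.
- ctrl.get_obs(): the state, without advancing time (a new reading comes with each control period).
- ctrl.get_image(name): name is "side" or "top" or "wrist"; returns a dict with "color" (400x640x3 uint8, red, green, blue), "depth" (400x640 float32, mm along the optical axis (not along the pixel's ray), 0 where there is no reading), "intrinsics" (3x3 intrinsics, pixels), "R" (3x3) and "t" (3): a world point X has camera coordinates R X + t. Camera axes: x right, y down, z forward; pixel columns grow to the right and rows downward; lengths in mm; the calibration is good to about 2 mm. A picture is of the moment at which its call begins.
- ctrl.sign_off(): hands the job in, once; it reports no verdict.
The state is a dict: "time": time; "joint_pos": joint angles; "joint_vel": joint speeds; "joint_efforts": joint torques, N m; "ee_pos": TCP position; "eef_rot": TCP orientation; "wrist_force": force on the tool from outside, world axes, zero at the start; "ft_torque": the same for the moment, N m; "finger_gap": finger opening in mm.
Only numpy, scipy, OpenCV 4.12 (cv2) and the standard library are available. Lean on these libraries where they do the work, as an engineer would, in place of code of your own. Each camera call takes 0.05 s, during which the arm holds its last target.

## Working session

There is one attempt and no reset: what is moved stays moved. The work goes in short steps, Python scripts to look and compute and a tool call to move; the robot and the scene stay as the last step left them, time stands still between calls to the robot, and variables do not carry over. Pictures are saved under pics/ and viewed, and the job is handed in when it is done.

Besides the shell and the picture viewer there is one more tool, called after ">>>" as name(argument=value, ...), one argument or row to a line, values as JSON. servo_tool: Moves the arm, as the interface text tells. Its arguments: {"type":"object","properties":{"slide":{"type":"array","items":{"type":"array","items":{"type":"number"}}},"turn":{"type":"array","items":{"type":"array","items":{"type":"number"}}},"claw":{"type":"array","items":{"type":"number"}}},"required":["slide","turn","claw"]}

```bash
mkdir -p pics
cat > h.py <<'E'
from rig import ctrl
import numpy as np, cv2
def save(n,f):
    im=ctrl.get_image(n); cv2.imwrite('pics/'+f,im['color'][:,:,::-1]); np.savez('pics/'+f+'.npz',**im); return im
def ray(im,u,v,z):
    K,R,t=[np.array(im[k],float) for k in('intrinsics','R','t')]
    d=R.T@np.linalg.solve(K,[u,v,1.]); c=-R.T@t
    return c+d*(z-c[2])/d[2]
def proj(im,X):
    K,R,t=[np.array(im[k],float) for k in('intrinsics','R','t')]
    p=K@(R@np.array(X,float)+t); return p[:2]/p[2]
E
python3 - <<'E'
from h import *
save('top','t0.png'); im=save('side','s0.png'); save('wrist','w0.png')
o=ctrl.get_obs(); print(o)
for n in('t0','s0'):
    d=np.load(f'pics/{n}.png.npz'); print(-d['R'].T@d['t'])
E
```

```text
{'time': 0.15, 'joint_pos': array([ 9.35988427e+01,  1.46448985e+01,  6.14816310e+00, -1.91808856e-02,
       -8.15842968e+01, -1.63051313e+01]), 'joint_vel': array([ 0.00197195, -0.156152  ,  0.19312617,  0.12545649,  0.04203129,
        0.10633651]), 'joint_efforts': array([-3.25115525e-04, -3.86940622e+01,  2.38082474e+01,  5.36663443e+00,
       -4.56240523e-03,  2.67014864e-07]), 'ee_pos': array([120.86268052, 536.17244954, 230.6129922 ]), 'eef_rot': array([[ 9.75499589e-01, -2.20001123e-01, -2.41737563e-04],
       [-2.20001242e-01, -9.75498540e-01, -1.43226888e-03],
       [ 7.92861232e-05,  1.45036027e-03, -9.99998945e-01]]), 'wrist_force': array([ 0.25488111,  0.32507178, -0.45567311]), 'ft_torque': array([ 0.01554248, -0.0066122 , -0.0305733 ]), 'finger_gap': 85.30029443894284}
[384.30501444  -7.09466051 919.53810501]
[ 132.79021514 -828.87458001  472.54692962]
```

View pics/t0.png

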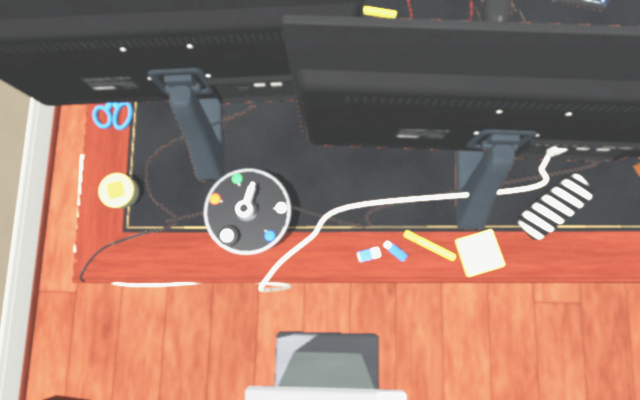

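View pics/s0.png

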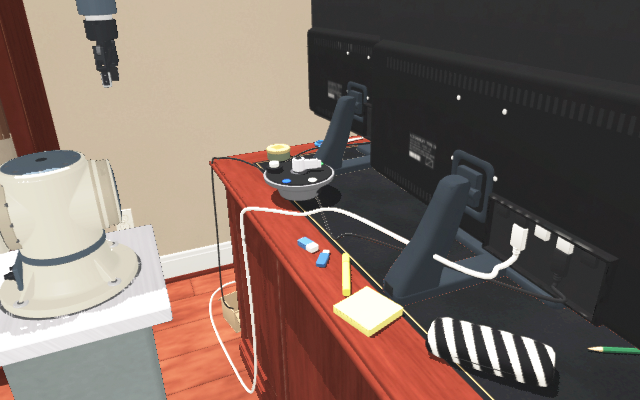

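The top view shows the console at about (247,211). The marks are orange (215,198), green (237,179), white (281,208) and blue (269,236). The button is at (227,236), and the pointer runs from the hub (245,208) toward (253,184). The left monitor stand, around (205,165), is close to the console.

Run:
```python
from h import *
class D(dict):pass
im=dict(np.load('pics/t0.png.npz')); c=im['color']; 
crop=c[110:270,150:350]; cv2.imwrite('pics/t0c.png',cv2.resize(crop,None,fx=4,fy=3.75*4/3.75,interpolation=cv2.INTER_NEAREST)[:600,:,::-1])
hsv=cv2.cvtColor(c,cv2.COLOR_RGB2HSV)
P={}
for n,lo,hi,z in [('orange',(10,150,180),(22,255,255),63),('green',(50,100,80),(85,255,255),63),('blue',(98,150,120),(115,255,255),63)]:
    m=cv2.inRange(hsv,lo,hi); m[:, :200]=0;m[:,295:]=0;m[:165]=0;m[258:]=0
    k,l,s,ce=cv2.connectedComponentsWithStats(m)
    i=1+np.argmax(s[1:,4]); P[n]=ray(im,*ce[i],z); print(n,ce[i],s[i],P[n].round(1))
m=cv2.inRange(hsv,(0,0,190),(180,50,255)); m[:, :200]=0;m[:,295:]=0;m[:165]=0;m[258:]=0
k,l,s,ce=cv2.connectedComponentsWithStats(m)
for i in range(1,k):
    if s[i,4]>15: print('w',ce[i],s[i],ray(im,*ce[i],63).round(1),ray(im,*ce[i],82).round(1),ray(im,*ce[i],92).round(1))
d=im['depth']; print(d[185:245:6,210:290:8])
```

```text
Traceback (most recent call last):
ValueError: attempt to get argmax of an empty sequence
```

```bash
ls pics
```

```text
s0.png
s0.png.npz
t0.png
t0.png.npz
t0c.png
w0.png
w0.png.npz
```

View pics/t0c.png

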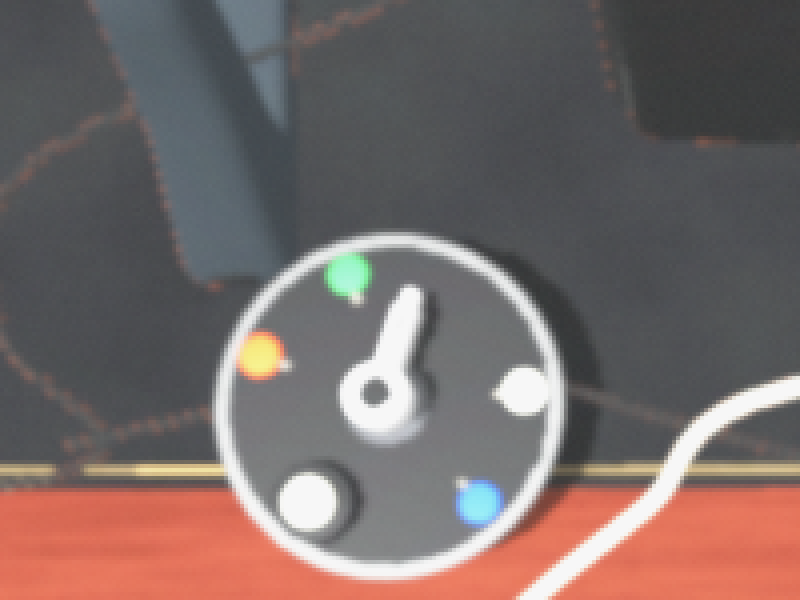

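```bash
cat > meas.py <<'E'
from h import *
from scipy.optimize import least_squares
def marks(im,box=(200,295,165,258),minA=15):
    c=im['color'];hsv=cv2.cvtColor(c,cv2.COLOR_RGB2HSV);P={}
    for n,lo,hi in [('orange',(5,90,150),(28,255,255)),('green',(45,60,80),(85,255,255)),('blue',(95,100,120),(118,255,255))]:
        m=cv2.inRange(hsv,lo,hi); m[:,:box[0]]=0;m[:,box[1]:]=0;m[:box[2]]=0;m[box[3]:]=0
        if n=='orange': # exclude wood: must be near console
            pass
        k,l,s,ce=cv2.connectedComponentsWithStats(m)
        P[n]=[(ce[i].round(1),s[i].tolist(),ray(im,*ce[i],63).round(1)) for i in range(1,k) if s[i,4]>minA]
    m=cv2.inRange(hsv,(0,0,215),(180,45,255)); m[:,:box[0]]=0;m[:,box[1]:]=0;m[:box[2]]=0;m[box[3]:]=0
    k,l,s,ce=cv2.connectedComponentsWithStats(m)
    P['w']=[(ce[i].round(1),s[i].tolist(),ray(im,*ce[i],63).round(1),ray(im,*ce[i],82).round(1)) for i in range(1,k) if s[i,4]>minA]
    return P
E
python3 - <<'E'
from meas import *
im=dict(np.load('pics/t0.png.npz'))
for k,v in marks(im).items():
    print(k)
    for x in v: print('  ',*x)
print(im['depth'][185:245:6,210:290:8].round())
E
```

```text
orange
   [214.9 198.6] [210, 193, 11, 12, 103] [520.9 223.7  63. ]
   [243.4 248.9] [200, 232, 95, 26, 985] [423.4 162.1  63. ]
green
   [236.6 178.2] [231, 173, 12, 11, 104] [562.9 182.9  63. ]
blue
   [269.5 235.1] [264, 230, 12, 12, 69] [451.3 112.6  63. ]
w
   [250.9 216.4] [204, 169, 86, 86, 857] [487.1 150.8  63. ] [484.8 147.3  82. ]
   [245.9 202.4] [235, 182, 20, 37, 356] [514.7 162.   63. ] [511.8 158.3  82. ]
   [226.5 235.1] [220, 229, 14, 14, 157] [449.3 196.6  63. ] [447.9 192.1  82. ]
   [289.2 253.2] [282, 247, 13, 11, 63] [417.2  72.9  63. ] [416.4  71.1  82. ]
[[938. 879. 875. 876. 875. 849. 876. 878. 876. 936.]
 [878. 876. 874. 876. 876. 844. 875. 873. 873. 877.]
 [871. 869. 874. 872. 872.   0. 873. 873. 872. 871.]
 [870. 870. 872. 869. 834. 861. 873. 870. 870. 868.]
 [868. 869. 870. 870. 832. 836. 872. 869. 867. 866.]
 [864. 864. 867. 871. 831. 856. 868. 866. 867. 866.]
 [866. 866. 867. 863. 867. 866. 866. 863. 864. 865.]
 [864. 864. 852. 854. 862. 864. 863. 864. 866. 862.]
 [868. 848. 838. 852. 862. 860. 860. 859. 856. 865.]
 [921. 849. 835. 848. 860. 859. 859. 857. 860. 921.]]
```

```bash
cat >> meas.py <<'E'
def fit(im,pts):
    # pts: list (u,v,z,radius,angle)
    W=np.array([ray(im,u,v,z)[:2] for u,v,z,_,_ in pts])
    L=np.array([[r*np.cos(a),r*np.sin(a)] for *_,r,a in pts])
    f=lambda p:(p[:2]+L@np.array([[np.cos(p[2]),np.sin(p[2])],[-np.sin(p[2]),np.cos(p[2])]])-W).ravel()
    s=least_squares(f,[W[:,0].mean(),W[:,1].mean(),0]); return s.x,f(s.x).reshape(-1,2)
E
python3 - <<'E'
from meas import *
im=dict(np.load('pics/t0.png.npz'))
c=im['color']; hsv=cv2.cvtColor(c,cv2.COLOR_RGB2HSV)
m=cv2.inRange(hsv,(0,0,200),(180,60,255)); sub=m[200:217,273:288]; print(sub//255)
m=cv2.inRange(hsv,(90,60,80),(125,255,255)); ys,xs=np.nonzero(m[226:246,260:280]); print(xs.mean()+260,ys.mean()+226,len(xs))
E
```

```text
[[0 0 0 0 0 0 0 0 0 0 0 0 0 0 1]
 [0 0 0 0 0 0 0 0 0 0 0 0 0 1 1]
 [0 0 0 0 0 1 1 1 1 1 1 0 0 1 1]
 [0 0 0 0 1 1 1 1 1 1 1 1 1 1 1]
 [0 0 0 1 1 1 1 1 1 1 1 1 1 1 1]
 [0 0 0 1 1 1 1 1 1 1 1 1 1 1 1]
 [0 0 1 1 1 1 1 1 1 1 1 1 1 1 1]
 [0 1 1 1 1 1 1 1 1 1 1 1 1 1 1]
 [1 1 1 1 1 1 1 1 1 1 1 1 1 1 1]
 [0 1 1 1 1 1 1 1 1 1 1 1 1 1 1]
 [0 0 0 1 1 1 1 1 1 1 1 1 1 1 1]
 [0 0 0 1 1 1 1 1 1 1 1 1 1 0 1]
 [0 0 0 0 1 1 1 1 1 1 1 1 0 0 1]
 [0 0 0 0 0 0 1 1 1 1 0 0 0 0 1]
 [0 0 0 0 0 0 0 0 0 0 0 0 0 0 1]
 [0 0 0 0 0 0 0 0 0 0 0 0 0 0 1]
 [0 0 0 0 0 0 0 0 0 0 0 0 0 0 1]]
269.4786324786325 235.33333333333334 117
```

Run:
```python
from meas import *
im=dict(np.load('pics/t0.png.npz'))
pts=[(214.7,198.7,63,68,1.8),(236.6,178.3,63,68,.9),(280.7,207.5,63,68,-.9),(269.6,235.4,63,68,-1.8),(226.5,235.1,82,60,np.pi)]
x,r=fit(im,pts); print(x,r.round(1))
c=im['color'].astype(int); g=c.min(2)
m=(g>205).astype(np.uint8); 
# pointer arm pixels: in component
k,l,s,ce=cv2.connectedComponentsWithStats(m); i=l[190,250]; print(s[i])
ys,xs=np.nonzero(l==i)
W=np.array([ray(im,u,v,90)[:2] for u,v in zip(xs,ys)])-x[:2]
rr=np.hypot(*W.T); a=np.arctan2(W[:,1],W[:,0])
for lo in range(0,64,6):
    q=(rr>=lo)&(rr<lo+6); print(lo,q.sum(),a[q].mean().round(3) if q.any() else '', (a[q].max()-a[q].min())*lo if q.any() else '')
```

```text
[498.66015525 160.19494139  -0.55974564] [[ 0.1  0.5]
 [ 0.1 -0.1]
 [ 0.2 -0.3]
 [-0.2 -0.1]
 [-0.1  0. ]]
[235 182  20  37 368]
0 3 -2.574 0.0
6 80 -0.075 36.617687343245606
12 143 -0.008 73.9976801158756
18 31 -0.572 111.21761552776341
24 24 -0.265 14.129194201354647
30 24 -0.266 14.157262770197367
36 24 -0.267 14.157856813590143
42 23 -0.273 14.149285713645487
48 14 -0.273 8.285632652224315
54 2 -0.302 1.8145088537190466
60 0
```

View pics/w0.png

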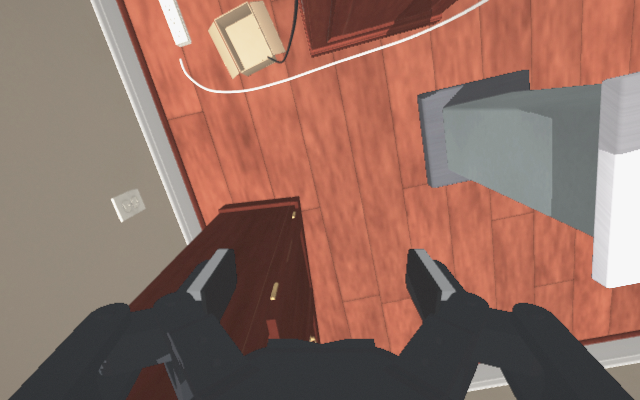

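The fit is consistent, with residuals of 0.5 mm or less. The pivot is at (498.7,160.2), the yaw is -0.560 and the pointer's world angle is about -0.27. The target is 1.24 world. The wrist picture shows only the floor and the open fingers. Next I check the obstacles near the console.

Run:
```python
from meas import *
H={}
for n in('t0','s0'):
    im=dict(np.load(f'pics/{n}.png.npz')); K,R,t=im['intrinsics'],im['R'],im['t']; d=im['depth']
    v,u=np.mgrid[0:400,0:640]; k=d>0
    p=np.linalg.solve(K,np.stack([u[k],v[k],np.ones(k.sum())]))*d[k]
    X=(R.T@(p-t[:,None])).T
    print(n)
    print('x\\y',list(range(340,-41,-20)))
    for x in range(420,760,20):
        row=[]
        for y in range(340,-41,-20):
            q=(abs(X[:,0]-x)<10)&(abs(X[:,1]-y)<10); row.append(int(X[q,2].max()) if q.any() else -1)
        print(x,row)
```

```text
t0
x\y [340, 320, 300, 280, 260, 240, 220, 200, 180, 160, 140, 120, 100, 80, 60, 40, 20, 0, -20, -40]
420 [5, 3, 3, 4, 4, 4, 3, 73, 71, 64, 63, 61, 8, 14, 11, 4, 4, 4, 3, 3]
440 [3, 4, 4, 5, 4, 4, 73, 85, 84, 64, 66, 66, 66, 7, 17, 15, 5, 3, 3, 5]
460 [11, 8, 4, 4, 4, 60, 74, 84, 83, 64, 65, 66, 65, 63, 4, 19, 21, 4, 5, 3]
480 [10, 10, 10, 5, 2, 63, 65, 64, 90, 97, 64, 63, 64, 64, 3, 3, 30, 29, 10, 9]
500 [9, 7, 7, 11, 9, 63, 63, 63, 96, 97, 96, 64, 67, 66, 8, 11, 30, 38, 41, 40]
520 [6, 3, 3, 3, 3, 66, 67, 64, 64, 97, 89, 63, 66, 63, 9, 5, 4, 4, 43, 46]
540 [3, 4, 3, 5, 4, 60, 63, 63, 64, 92, 93, 64, 63, 62, 3, 3, 2, 3, 3, 3]
560 [4, 3, 4, 25, 32, 31, 63, 65, 66, 64, 87, 63, 62, 3, 5, 3, 3, 3, 4, 3]
580 [4, 2, 3, 55, 60, 58, 47, 59, 66, 63, 63, 60, 3, 3, 4, 4, 4, 4, 4, 4]
600 [4, 3, 3, 85, 88, 89, 68, 3, 5, 4, 4, 4, 4, 4, 3, 3, 3, 3, 3, 5]
620 [52, 4, 4, 124, 133, 129, 77, 4, 4, 5, 3, 6, 3, 3, 4, 362, 363, 363, 364, 364]
640 [56, 60, 65, 174, 179, 176, 73, 5, 3, 4, 3, 2, 4, 3, 475, 478, 480, 479, 479, 479]
660 [4, 3, -1, 204, 205, 205, 90, 4, 3, 3, 5, 4, 2, 3, 478, 480, 480, 480, 47
[... 1160 characters left out ...]
, 60, 60, 60, 1, 0, 1, 1, 1, 1, 0, 0]
600 [-1, -1, -1, 77, 86, 86, 74, 0, 0, 1, 1, 1, 1, 0, 2, 0, 0, 1, 1, 1]
620 [49, -1, -1, 115, 129, 127, 87, 0, 1, 1, 1, 1, 0, 0, 1, 357, 360, 361, 362, 362]
640 [-1, -1, -1, 168, 177, 179, 127, 1, 0, 1, 2, 2, 1, 1, 407, 441, 442, 442, 442, 443]
660 [-1, -1, -1, 200, 203, 202, 91, 0, 0, 0, 1, 1, 1, 1, 441, 441, 439, 440, 438, 439]
680 [-1, -1, -1, 202, 203, 202, 90, 96, 101, 107, 1, 1, 1, 0, 0, 0, 1, 0, 1, 2]
700 [350, 350, 349, 348, 347, 343, 342, 194, 193, 109, 1, 1, 1, 0, 1, 1, 1, 2, 1, 1]
720 [433, 431, 434, 375, 355, 354, 354, 353, 352, 348, 1, 0, 1, 0, 0, 1, 1, 1, 1, 0]
740 [431, 434, 434, 434, 435, 435, 435, 435, 1, 0, 1, 0, 1, 0, 0, 0, 0, 0, 1, 0]
```

```bash
cat > go.py <<'E'
from h import *
from scipy.spatial.transform import Rotation as Ro
C=np.array([498.7,160.2])
def target(theta,r,off,z):  # arm world angle, radial, cw offset
    u=np.array([np.cos(theta),np.sin(theta)]); cw=np.array([u[1],-u[0]])
    p=C+r*u+off*cw
    X=np.array([cw[0],cw[1],0]); Z=np.array([0,0,-1.]); Y=np.cross(Z,X)
    return np.array([*p,z]),np.stack([X,Y,Z],1)
def rel(p,R,o=None):
    o=o or ctrl.get_obs(); R0=Ro.from_matrix(o['eef_rot'])
    s=R0.inv().apply(p-o['ee_pos'])/1000; w=(R0.inv()*Ro.from_matrix(R)).as_rotvec()
    return s.round(4).tolist(),w.round(4).tolist()
E
python3 - <<'E'
from go import *
p,R=target(-.268,40,32,231); print(p,rel(p,R))
E
```

```text
[528.79838965 118.75018769 231.        ] ([0.4898, 0.3174, 0.0001], [0.0011, -0.0012, 1.617])
```

>>> servo_tool(
  slide=[
    [0.49,0.317,0],
    [0.49,0.317,0],
    [0.49,0.317,0],
    [0.49,0.317,0],
    [0.49,0.317,0],
    [0.49,0.317,0],
    [0.49,0.317,0],
    [0.49,0.317,0],
    [0.49,0.317,0],
    [0.49,0.317,0],
    [0.49,0.317,0],
    [0.49,0.317,0],
  ],
  turn=[
    [0,0,1.617],
    [0,0,1.617],
    [0,0,1.617],
    [0,0,1.617],
    [0,0,1.617],
    [0,0,1.617],
    [0,0,1.617],
    [0,0,1.617],
    [0,0,1.617],
    [0,0,1.617],
    [0,0,1.617],
    [0,0,1.617],
  ],
  claw=[0,0,0,0,0,0,0,0,0,0,0,0],
)

```text
time: 1.35
ee_pos: [530.5, 116.6, 230.6]
eef_rot: [[-0.27, -0.963, -0.001], [-0.963, 0.27, -0.002], [0.002, 0.0, -1.0]]
wrist_force: [0.7, 0.1, 0.9]
finger_gap: -0.2
```

Run:
```python
from go import *
im=save('top','t1.png'); w=save('wrist','w1.png'); save('side','s1.png')
o=ctrl.get_obs(); print(o['ee_pos'],o['time'])
print(proj(im,o['ee_pos']),proj(w,o['ee_pos']),proj(w,[498.7,160.2,94]))
p,R=target(-.268,40,32,74); print(p,rel(p,R))
```

```text
[529.82474614 117.4879303  230.04370245] 1.5
[254.37610132 177.50816339] [326.49105437 256.21863148] [364.09023601 221.37309398]
[528.79838965 118.75018769  74.        ] ([-0.0014, 0.0011, 0.156], [0.0013, -0.0026, -0.0035])
```

View pics/w1.png

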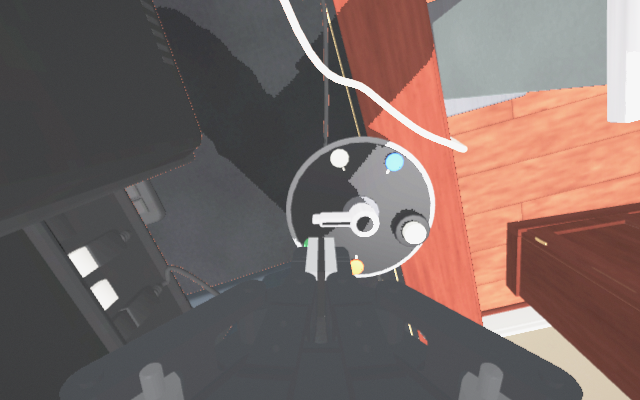

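View pics/s1.png

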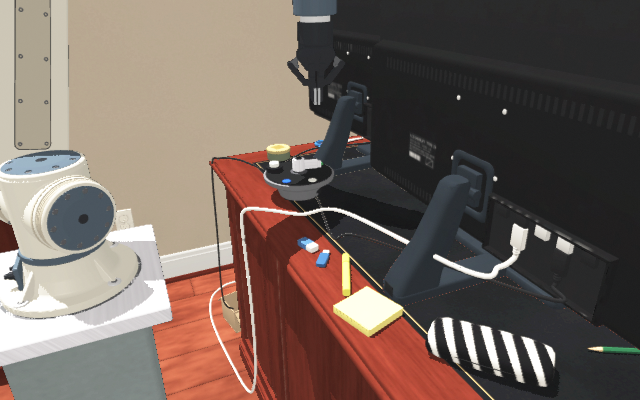

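View pics/t1.png

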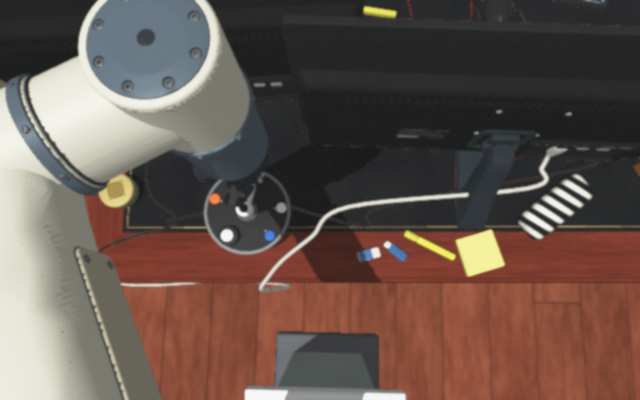

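The wrist view shows the closed fingertip (322,250) clear of the pointer, with the hub at (364,224), within 3 px of the prediction. In the side view the gripper is clear of the stand. I descend beside the pointer.

>>> servo_tool(
  slide=[
    [0,0.001,0.04],
    [0,0.001,0.08],
    [0,0.001,0.12],
    [0,0.001,0.145],
    [0,0.001,0.157],
    [0,0.001,0.157],
    [0,0.001,0.157],
  ],
  turn=[
    [0,0,0],
    [0,0,0],
    [0,0,0],
    [0,0,0],
    [0,0,0],
    [0,0,0],
    [0,0,0],
  ],
  claw=[0,0,0,0,0,0,0],
)

```text
time: 2.2
ee_pos: [529.3, 118.1, 74.5]
eef_rot: [[-0.267, -0.964, 0.0], [-0.964, 0.267, -0.002], [0.002, -0.001, -1.0]]
wrist_force: [0.8, 0.3, 1.2]
finger_gap: -0.3
```

Run:
```python
from go import *
w=save('wrist','w2.png'); save('side','s2.png')
o=ctrl.get_obs(); print(o['ee_pos'],o['time'],o['wrist_force'])
# way points of following arm from -.268 to 1.24 with offset 16
for th in np.r_[-.268,np.linspace(-.1,1.1,9)]:
    p,R=target(th,40,16,73); print(round(th,2),p.round(1),rel(p,R))
```

```text
[529.68492521 118.05679372  74.90128388] 2.3 [ 0.07958721  0.14335326 -0.07375365]
-0.27 [533.  134.2  73. ] ([-0.0164, 0.0011, 0.0019], [-0.0014, -0.0006, -0.003])
-0.1 [536.9 140.3  73. ] ([-0.0234, -0.001, 0.0019], [-0.0014, -0.0007, -0.171])
0.05 [539.4 146.2  73. ] ([-0.0297, -0.0019, 0.0019], [-0.0013, -0.0008, -0.321])
0.2 [541.1 152.5  73. ] ([-0.0362, -0.0018, 0.0019], [-0.0012, -0.0009, -0.471])
0.35 [541.8 158.9  73. ] ([-0.0426, -0.0007, 0.0019], [-0.0012, -0.001, -0.621])
0.5 [541.5 165.3  73. ] ([-0.0487, 0.0013, 0.0019], [-0.0011, -0.0011, -0.771])
0.65 [540.2 171.7  73. ] ([-0.0545, 0.0042, 0.0019], [-0.001, -0.0012, -0.921])
0.8 [538.  177.7  73. ] ([-0.0598, 0.0079, 0.0019], [-0.001, -0.0013, -1.071])
0.95 [535.  183.4  73. ] ([-0.0644, 0.0124, 0.0018], [-0.0009, -0.0014, -1.221])
1.1 [531.1 188.6  73. ] ([-0.0683, 0.0175, 0.0018], [-0.0008, -0.0014, -1.371])
```

View pics/w2.png

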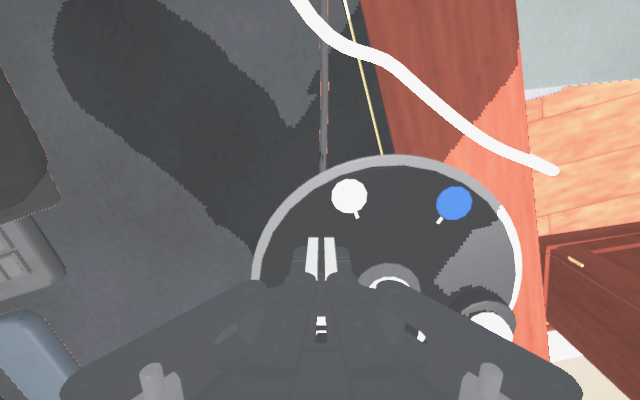

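View pics/s2.png

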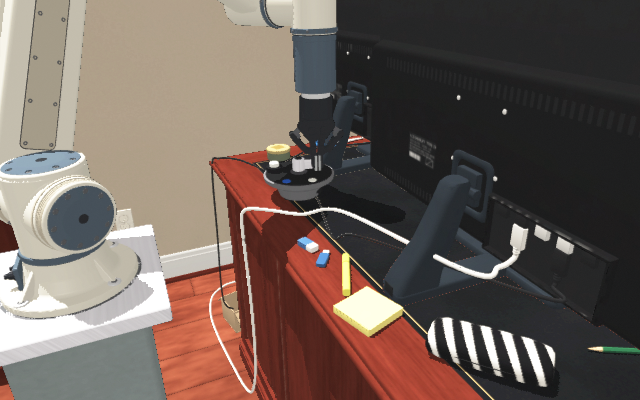

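The fingertip is down at z≈74, next to the pointer's clockwise side. In the wrist view the tip is at (321,260) and the hub at (388,280). I push round to about 0.15 rad short of the target.

>>> servo_tool(
  slide=[
    [-0.01,0.001,0.002],
    [-0.0164,0.001,0.002],
    [-0.0234,-0.001,0.002],
    [-0.0297,-0.0019,0.002],
    [-0.0362,-0.0018,0.002],
    [-0.0426,-0.0007,0.002],
    [-0.0487,0.0013,0.002],
    [-0.0545,0.0042,0.002],
    [-0.0598,0.0079,0.002],
    [-0.0644,0.0124,0.002],
    [-0.0683,0.0175,0.002],
    [-0.0683,0.0175,0.002],
  ],
  turn=[
    [0,0,0],
    [0,0,0],
    [0,0,-0.15],
    [0,0,-0.3],
    [0,0,-0.45],
    [0,0,-0.6],
    [0,0,-0.75],
    [0,0,-0.9],
    [0,0,-1.05],
    [0,0,-1.2],
    [0,0,-1.35],
    [0,0,-1.37],
  ],
  claw=[0,0,0,0,0,0,0,0,0,0,0,0],
)

```text
time: 3.5
ee_pos: [531.4, 189.8, 73.3]
eef_rot: [[0.892, -0.452, 0.002], [-0.452, -0.892, -0.0], [0.002, -0.001, -1.0]]
wrist_force: [-0.1, 0.4, 0.4]
finger_gap: 0.1
```

Run:
```python
from go import *
w=save('wrist','w3.png'); save('side','s3.png'); save('top','t3.png')
o=ctrl.get_obs(); print(o['ee_pos'],o['time'],o['wrist_force'])
for th in (1.1,1.17,1.24):
    p,R=target(th,40,16,73); print(round(th,2),p.round(1),rel(p,R))
```

```text
[531.06212813 188.70222573  72.87203868] 3.65 [-0.22617099 -0.70569913 -0.2371758 ]
1.1 [531.1 188.6  73. ] ([0.0001, 0.0001, -0.0001], [0.0004, -0.0013, -0.0041])
1.17 [529.  190.8  73. ] ([-0.0028, -0.0009, -0.0001], [0.0004, -0.0013, -0.0741])
1.24 [526.8 192.8  73. ] ([-0.0057, -0.0017, -0.0001], [0.0005, -0.0012, -0.1441])
```

View pics/w3.png

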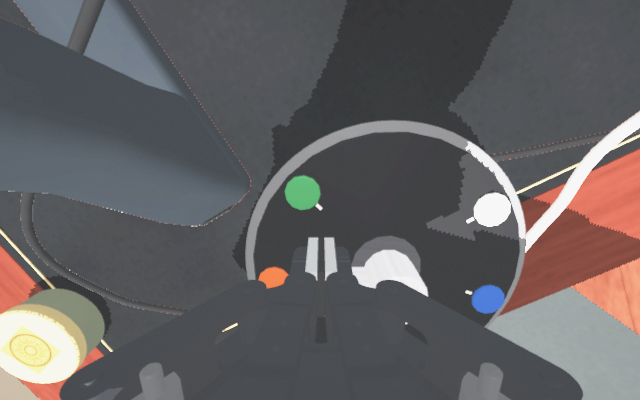

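View pics/t3.png

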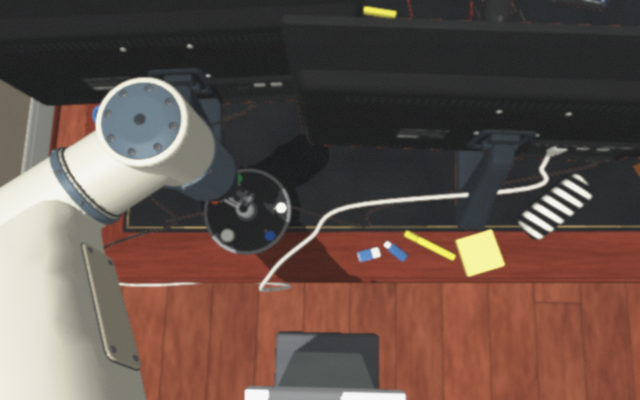

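View pics/s3.png

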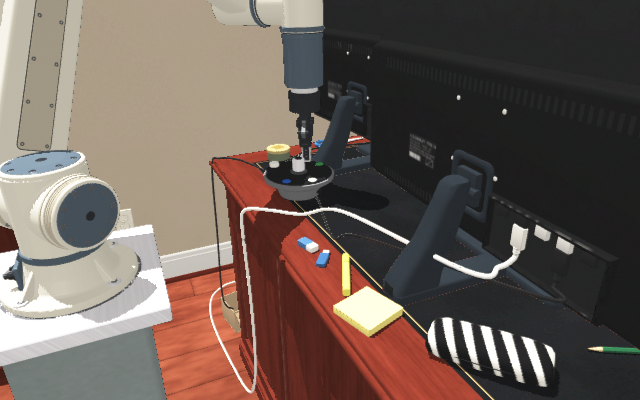

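Run:
```python
import cv2
a=cv2.imread('pics/t3.png')[155:265,190:300]; cv2.imwrite('pics/t3c.png',cv2.resize(a,None,fx=5,fy=5,interpolation=cv2.INTER_CUBIC))
```

```text
(no output)
```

View pics/t3c.png

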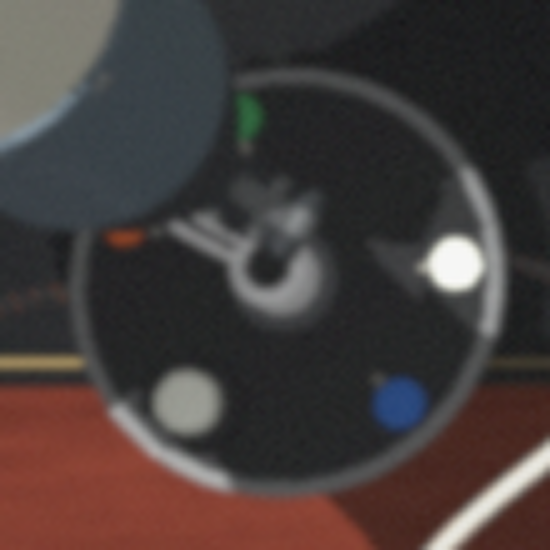

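The pointer is just short of orange, with its tip near (226,201) in the top view. I push slowly to about 1.19, then back the finger off to measure without occlusion.

>>> servo_tool(
  slide=[
    [-0.0012,-0.0004,0],
    [-0.0024,-0.0008,0],
    [-0.0036,-0.0011,0],
    [-0.0036,-0.0011,0],
    [-0.0036,-0.0011,0],
    [-0.0036,-0.0011,0],
  ],
  turn=[
    [0,0,-0.03],
    [0,0,-0.06],
    [0,0,-0.094],
    [0,0,-0.094],
    [0,0,-0.094],
    [0,0,-0.094],
  ],
  claw=[0,0,0,0,0,0],
)

```text
time: 4.25
ee_pos: [528.4, 191.3, 72.9]
eef_rot: [[0.928, -0.372, 0.001], [-0.372, -0.928, -0.001], [0.001, 0.0, -1.0]]
wrist_force: [0.5, 1.1, -0.3]
finger_gap: -0.1
```

Run:
```python
from go import *
o=ctrl.get_obs(); print(o['ee_pos'],o['time'],o['wrist_force'])
u=np.array([np.cos(1.24),np.sin(1.24)]);cw=np.array([u[1],-u[0]]);d=o['ee_pos'][:2]-C
print('implied', [ (th,d@[np.sin(th),-np.cos(th)]) for th in (1.15,1.19,1.24)], o['eef_rot'][:,0])
```

```text
[528.42766819 191.33297047  72.90039959] 4.25 [ 0.49588745  1.11515396 -0.32281614]
implied [(1.15, np.float64(14.416916114174889)), (1.19, np.float64(16.027368785090808)), (1.24, np.float64(18.004079779717205))] [ 0.928117   -0.37228647  0.00127498]
```

>>> servo_tool(
  slide=[
    [0.01,0,0],
    [0.03,0,0],
    [0.05,0,-0.03],
    [0.07,0,-0.08],
    [0.09,0,-0.13],
    [0.09,0,-0.15],
    [0.09,0,-0.15],
  ],
  turn=[
    [0,0,0],
    [0,0,0],
    [0,0,0],
    [0,0,0],
    [0,0,0],
    [0,0,0],
    [0,0,0],
  ],
  claw=[0,0,0,0,0,0,0],
)

```text
time: 4.95
ee_pos: [614.8, 157.4, 228.0]
eef_rot: [[0.928, -0.374, 0.009], [-0.374, -0.928, 0.002], [0.008, -0.005, -1.0]]
wrist_force: [0.5, 0.9, -0.4]
finger_gap: -0.2
```

Run:
```python
from go import *
save('wrist','w4.png'); save('top','t4.png'); save('side','s4.png')
a=cv2.imread('pics/t4.png')[155:265,190:300]; cv2.imwrite('pics/t4c.png',cv2.resize(a,None,fx=5,fy=5,interpolation=cv2.INTER_CUBIC))
a=cv2.imread('pics/s4.png')[130:210,250:350]; cv2.imwrite('pics/s4c.png',cv2.resize(a,None,fx=6,fy=6,interpolation=cv2.INTER_CUBIC))
```

```text
(no output)
```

View pics/t4c.png

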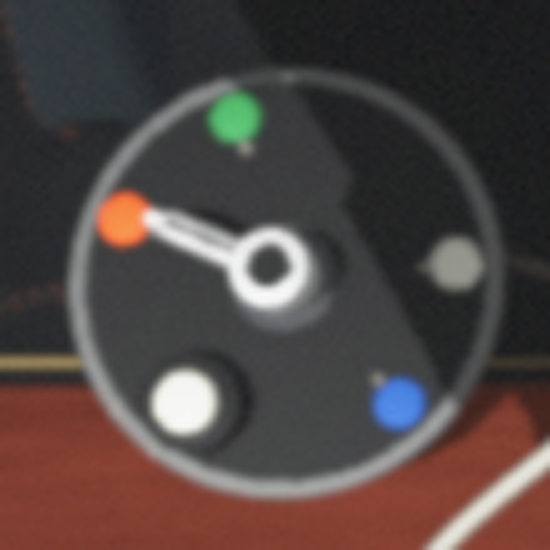

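View pics/w4.png

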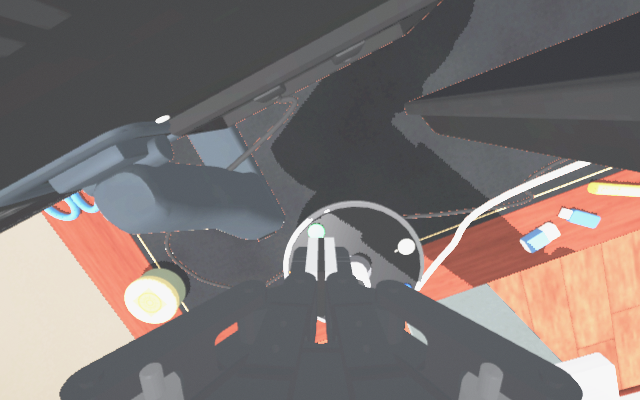

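View pics/s4c.png

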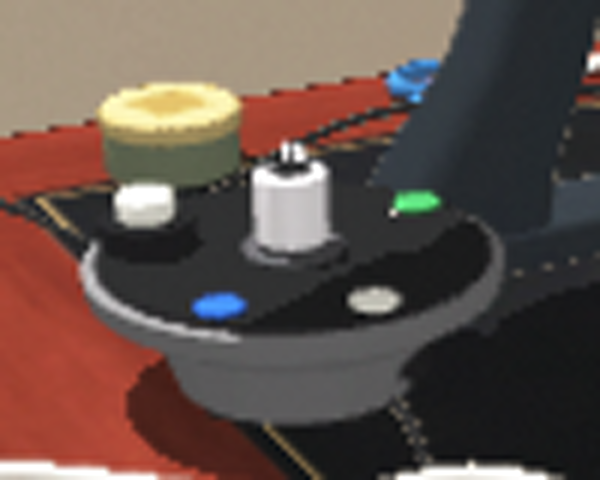

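The unoccluded top view shows the pointer reaching nearly to the orange mark, with the pointer's tip at crop (150,218) and the orange centre at (122,219). Now I measure the angle.

```bash
cat > ang.py <<'E'
from meas import *
import sys
def ang(f):
    im=dict(np.load(f)); c=im['color'].astype(np.float32)
    C=np.array([498.66,160.19]); g=c.min(2)
    # resample: rotate coordinates at z=90; bright-weighted centroid across arm for each radius
    for z in (90,):
        out=[]
        for r in range(20,47,2):
            best=[]
            for t in np.arange(0.9,1.55,0.005):
                p=proj(im,[C[0]+r*np.cos(t),C[1]+r*np.sin(t),z])
                best.append(cv2.getRectSubPix(g,(1,1),(float(p[0]),float(p[1])))[0,0])
            b=np.array(best); th=np.arange(0.9,1.55,0.005); k=b>110
            e=th[k]
            out.append((r,e.min().round(3),e.max().round(3),((e.min()+e.max())/2).round(3)) if k.any() else (r,))
        for o in out: print(*o, round((o[2]-o[1])*o[0],1) if len(o)>1 else '')
    m=cv2.inRange(cv2.cvtColor(im['color'],cv2.COLOR_RGB2HSV),(3,120,100),(28,255,255)); m[:,:205]=0;m[:,222]=0;m[:188]=0;m[212:]=0;m[:,225:]=0
    ys,xs=np.nonzero(m); w=ray(im,xs.mean(),ys.mean(),63)[:2]-C; print('orange',xs.mean(),ys.mean(),len(xs),np.arctan2(w[1],w[0]),np.hypot(*w))
E
python3 - <<'E'
from ang import *
ang('pics/t4.png.npz')
E
```

```text
20 0.9 1.545 1.223 12.9
22 0.9 1.515 1.208 13.5
24 0.915 1.485 1.2 13.7
26 0.935 1.46 1.198 13.6
28 0.955 1.44 1.198 13.6
30 0.97 1.42 1.195 13.5
32 0.985 1.405 1.195 13.4
34 0.995 1.385 1.19 13.3
36 1.005 1.38 1.193 13.5
38 1.015 1.365 1.19 13.3
40 1.02 1.355 1.188 13.4
42 1.03 1.345 1.188 13.2
44 1.04 1.335 1.188 13.0
46 1.06 1.325 1.193 12.2
orange 214.25263157894736 198.46315789473684 95 1.2371623370127547 68.56025615275387
```

Run:
```python
from meas import *
for f,lim in (('t0',(170,225)),('t4',(170,225))):
    im=dict(np.load(f'pics/{f}.png.npz')); g=im['color'].min(2)
    G=cv2.resize(g[180:235,215:275],None,fx=8,fy=8,interpolation=cv2.INTER_CUBIC)
    print(f,g[200:217,234:256][::2,::2])
    h=(G<130).astype(np.uint8); k,l,s,ce=cv2.connectedComponentsWithStats(h)
    for i in range(1,k):
        if 300<s[i,4]<8000:
            u=(ce[i]+.5)/8-.5+[215,180]; print(u,s[i,4]/64,ray(im,*u,94).round(2),ray(im,*u,90).round(2))
    # two-edge line fit of arm axis at z=90 from sub pixel mask
```

```text
t0 [[114 114 123 169 237 247 247 247 233 137  76]
 [116 129 237 247 247 247 247 247 224 123  82]
 [120 226 247 247 236 205 247 247 247 152  99]
 [142 247 247 228 124 118 168 247 247 213 119]
 [158 247 247 180 117 117 131 247 247 235 141]
 [144 247 247 238 129 132 231 247 247 227 142]
 [125 245 247 247 247 247 247 247 247 212 133]
 [121 169 247 247 247 247 247 247 232 189 150]
 [118 132 189 242 247 247 246 229 206 191 177]]
[243.33954511 207.64210627] 20.4375 [499.76 160.2   94.  ] [500.32 161.01  90.  ]
t4 [[ 77  45  49  87 133 150 124  88  65  60  58]
 [177 141 145 214 225 226 223 182  89  55  47]
 [192 194 231 217 140 112 179 230 174  78  55]
 [233 235 234 130  68  65  93 218 217 115  63]
 [136 229 221  96  63  62  74 183 223 136  74]
 [ 77 206 236 140  70  71 135 228 218 130  81]
 [ 68 156 240 235 195 199 239 240 177 116  74]
 [ 64  92 194 241 245 245 241 198 131  97  87]
 [ 64  71 102 149 188 187 163 128 108 101  96]]
[243.26977463 207.60644361] 44.890625 [499.83 160.33  94.  ] [500.39 161.14  90.  ]
```

Run:
```python
from go import *
o=ctrl.get_obs()
print(rel(np.array([450,186,190.]),target(1.19,0,0,0)[1],o),o['time'])
```

```text
([-0.1604, 0.0338, 0.032], [0.0013, 0.0004, -0.0012]) 5.1
```

>>> servo_tool(
  slide=[
    [-0.05,0.01,0],
    [-0.1,0.02,0.01],
    [-0.14,0.034,0.03],
    [-0.16,0.034,0.032],
    [-0.16,0.034,0.032],
    [-0.16,0.034,0.032],
    [-0.16,0.034,0.032],
  ],
  turn=[
    [0,0,0],
    [0,0,0],
    [0,0,0],
    [0,0,0],
    [0,0,0],
    [0,0,0],
    [0,0,0],
  ],
  claw=[0,0,0,0,0,0,0],
)

```text
time: 5.8
ee_pos: [450.8, 185.7, 189.7]
eef_rot: [[0.928, -0.373, -0.001], [-0.373, -0.928, -0.001], [-0.001, 0.002, -1.0]]
wrist_force: [-0.0, -0.9, -0.4]
finger_gap: 0.1
```

Run:
```python
from go import *
w=save('wrist','w5.png'); print(ctrl.get_obs()['ee_pos'],proj(w,[498.7,160.2,94]))
```

```text
[450.93605461 185.65080813 189.7267283 ] [328.17981177 135.42357997]
```

View pics/w5.png

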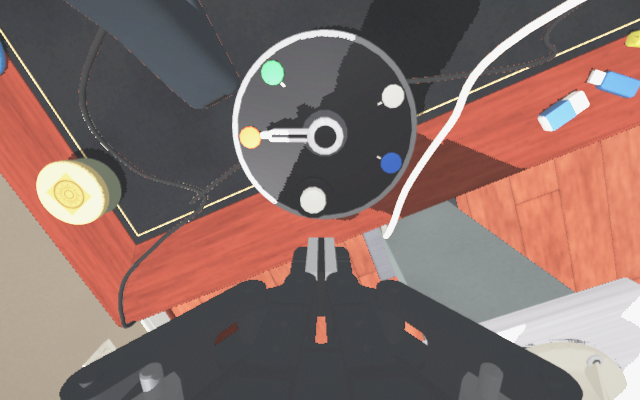

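The wrist view shows the whole console: orange (250,137), green (272,72), white (393,96), blue (391,162), hub hole (325,136) and the pointer tip near (262,135). I refit from this view.

```bash
cat > wang.py <<'E'
from meas import *
def wang(f,boxes,hub,show=True):
    im=dict(np.load(f)); c=im['color']; hsv=cv2.cvtColor(c,cv2.COLOR_RGB2HSV)
    A={'orange':1.8,'green':.9,'white':-.9,'blue':-1.8}; pts=[]
    for n,(u,v) in boxes.items():
        R=14; s=hsv[v-R:v+R,u-R:u+R]; rgb=c[v-R:v+R,u-R:u+R]
        m=((s[...,1]>90)&(s[...,2]>90)) if n!='white' else (rgb.min(2)>140)
        m=m.astype(np.uint8); m=cv2.morphologyEx(m,cv2.MORPH_OPEN,cv2.getStructuringElement(cv2.MORPH_ELLIPSE,(7,7)))
        k,l,st,ce=cv2.connectedComponentsWithStats(m); i=1+np.argmax(st[1:,4]); 
        cu,cv=ce[i]+[u-R,v-R]; print(n,cu.round(1),cv.round(1),st[i]); pts.append((cu,cv,63,68,A[n]))
    x,r=fit(im,pts); print('fit',x,r.round(1).tolist())
    C=x[:2]; g=c.min(2).astype(np.float32)
    h,w=hub; G=cv2.resize(g[w-14:w+14,h-14:h+14],None,fx=8,fy=8,interpolation=cv2.INTER_CUBIC)
    for z in (90,):
        T=x[2]+1.8
        rows=[]
        th=np.arange(T-.4,T+.3,.005)
        for r_ in range(20,48,2):
            b=np.array([cv2.getRectSubPix(g,(1,1),tuple(map(float,proj(im,[C[0]+r_*np.cos(t),C[1]+r_*np.sin(t),z]))))[0,0] for t in th])
            k=th[b>150]; rows.append((r_,k.min(),k.max(),(k.min()+k.max())/2)) if len(k) else 0
        rows=np.array(rows); print((rows-[0,T,T,T]).round(3))
    k=np.array([ (r*np.cos(a),r*np.sin(a)) for r,_,_,a in rows if 22<r<46])
    vx,vy,x0,y0=cv2.fitLine(k.astype(np.float32),cv2.DIST_L2,0,.01,.01).ravel(); a=np.arctan2(vy,vx)
    if vy<0:a=np.arctan2(-vy,-vx)
    print('line dir - target',a-T,'offset at pivot',x0*np.sin(a)-y0*np.cos(a))
    return im,C
E
python3 - <<'E'
from wang import *
im,C=wang('pics/w5.png.npz',{'orange':(250,137),'green':(272,72),'white':(393,96),'blue':(391,162)},(325,136))
g=im['color'].min(2)
G=cv2.resize(g[115:160,300:350],None,fx=8,fy=8,interpolation=cv2.INTER_CUBIC)
k,l,s,ce=cv2.connectedComponentsWithStats((G<130).astype(np.uint8))
for i in range(1,k):
    if 1000<s[i,4]<20000: u=(ce[i]+.5)/8-.5+[300,115]; print('hole',u,s[i],ray(im,*u,94))
a=im['color'][90:180,230:350,::-1]; cv2.imwrite('pics/w5c.png',cv2.resize(a,None,fx=6,fy=6,interpolation=cv2.INTER_CUBIC))
E
```

```text
Traceback (most recent call last):
  File "wang.py", line 9, in wang
    k,l,st,ce=cv2.connectedComponentsWithStats(m); i=1+np.argmax(st[1:,4]);
                                                       ~~~~~~~~~^^^^^^^^^^
ValueError: attempt to get argmax of an empty sequence
```

```bash
sed -i "s/s\[...,1\]>90)&(s\[...,2\]>90)/s[...,1].astype(int)>75)\&(s[...,2]>110)/; s/fit(im,pts)/fit(im,pts)/" wang.py
cat > w5.py <<'E'
from wang import *
im=dict(np.load('pics/w5.png.npz')); 
for u,v in((250,137),(272,72),(393,96),(391,162)): print(im['color'][v,u],im['color'][v,u+20])
a=im['color'][90:180,230:350,::-1]; cv2.imwrite('pics/w5c.png',cv2.resize(a,None,fx=6,fy=6,interpolation=cv2.INTER_CUBIC))
im,C=wang('pics/w5.png.npz',{'orange':(250,137),'green':(272,72),'white':(393,96),'blue':(391,162)},(325,136))
g=im['color'].min(2)
G=cv2.resize(g[115:160,300:350],None,fx=8,fy=8,interpolation=cv2.INTER_CUBIC)
k,l,s,ce=cv2.connectedComponentsWithStats((G<130).astype(np.uint8))
for i in range(1,k):
    if 1000<s[i,4]<20000: u=(ce[i]+.5)/8-.5+[300,115]; print('hole',u,s[i],ray(im,*u,94))
E
python3 w5.py
```

```text
[247 242 172] [247 247 247]
[174 247 213] [104 106 108]
[234 234 230] [71 72 75]
[ 71 112 197] [118  67  58]
orange 248.0 133.0 [  3   3  21  17 226]
green 270.7 66.7 [  3   2  21  15 206]
white 392.5 95.8 [  3   2  22  24 422]
blue 390.8 162.5 [  4   4  21  22 357]
fit [501.38634225 163.12634185  -0.58485838] [[0.1, -0.2], [-1.5, -0.6], [0.6, -0.4], [0.8, 1.2]]
[[ 2.00e+01 -2.30e-01  2.95e-01  3.30e-02]
 [ 2.20e+01 -2.10e-01  2.95e-01  4.30e-02]
 [ 2.40e+01 -1.95e-01  2.75e-01  4.00e-02]
 [ 2.60e+01 -1.85e-01  2.50e-01  3.30e-02]
 [ 2.80e+01 -1.70e-01  2.30e-01  3.00e-02]
 [ 3.00e+01 -1.60e-01  2.15e-01  2.80e-02]
 [ 3.20e+01 -1.55e-01  2.00e-01  2.30e-02]
 [ 3.40e+01 -1.45e-01  1.80e-01  1.80e-02]
 [ 3.60e+01 -1.40e-01  1.70e-01  1.50e-02]
 [ 3.80e+01 -1.30e-01  1.60e-01  1.50e-02]
 [ 4.00e+01 -1.25e-01  1.50e-01  1.30e-02]
 [ 4.20e+01 -1.10e-01  1.40e-01  1.50e-02]
 [ 4.40e+01 -9.00e-02  1.30e-01  2.00e-02]
 [ 4.60e+01 -8.00e-02  8.00e-02  0.00e+00]]
line dir - target -0.013495413751171803 offset at pivot -1.177206
hole [302.95488722 135.90601504] [   0  159   55   27 1330] [505.9006141  179.15956027  94.        ]
```

```bash
ls -la pics/w5c.png
```

```text
-rw-r--r-- 1 agent agent 284741 Dec  7 04:16 pics/w5c.png
```

View pics/w5c.png

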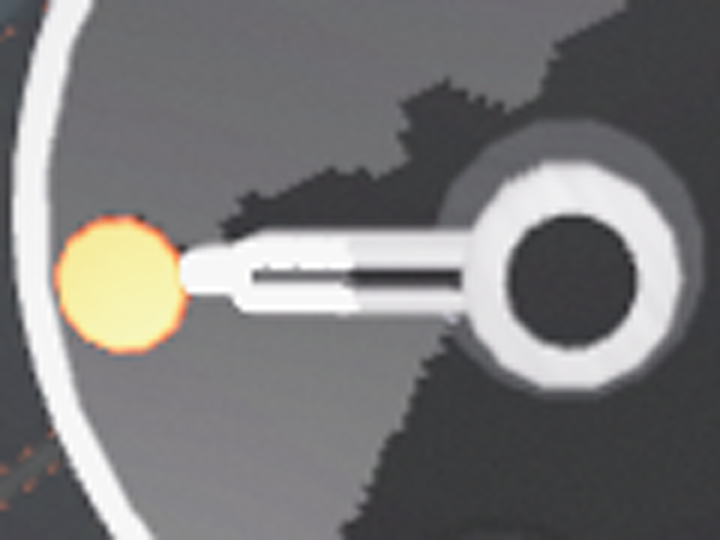

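```bash
cat > w5b.py <<'E'
from meas import *
def run(f,boxes,slot,hub,hole_z=94):
    im=dict(np.load(f)); c=im['color']; A={'orange':1.8,'green':.9,'white':-.9,'blue':-1.8}; pts=[]
    for n,(u,v) in boxes.items():
        R=16; p=c[v-R:v+R,u-R:u+R].astype(int)
        m=(p.max(2)>150) if n!='orange' else ((p.max(2)>150)&(p.max(2)-p.min(2)>25))
        m=cv2.resize(m.astype(np.uint8)*255,None,fx=4,fy=4,interpolation=cv2.INTER_LINEAR)>127
        m=cv2.morphologyEx(m.astype(np.uint8),cv2.MORPH_OPEN,cv2.getStructuringElement(cv2.MORPH_ELLIPSE,(41,41)))
        k,l,st,ce=cv2.connectedComponentsWithStats(m); i=1+np.argmax(st[1:,4])
        q=(ce[i]+.5)/4-.5+[u-R,v-R]; print(n,q.round(2),(st[i,2:]/4).round(1)); pts.append((*q,63,68,A[n]))
    x,r=fit(im,pts); print('fit',x.round(3),r.round(2).tolist()); T=x[2]+1.8
    g=c.min(2).astype(np.float32)
    h0,h1=hub
    G=cv2.resize(g[h1-15:h1+15,h0-15:h0+15],None,fx=8,fy=8,interpolation=cv2.INTER_CUBIC)
    k,l,s,ce=cv2.connectedComponentsWithStats((G<140).astype(np.uint8)); i=l[120,120]; u=(ce[i]+.5)/8-.5+[h0-15,h1-15]
    print('hole',u,s[i,2:]/8)
    for z in(90,94,97): print('  z',z,ray(im,*u,z).round(2)-[*x[:2],0])
    S=[]
    for col in range(*slot[0]):
        a=g[slot[1][0]:slot[1][1],col]; w=np.where(a>130)[0]
        S.append((col,slot[1][0]+(w.min()+w.max())/2, w.max()-w.min()+1))
    W=np.array([ray(im,a,b,90)[:2] for a,b,_ in S]); print([(int(a),float(b),int(w)) for a,b,w in S][::4])
    vx,vy,x0,y0=cv2.fitLine(W.astype(np.float32),cv2.DIST_L2,0,.01,.01).ravel(); a=np.arctan2(vy,vx); a=a if vy>0 else np.arctan2(-vy,-vx)
    print('dir-T',a-T,'perp offset of line from C (+cw)',(x0-x[0])*np.sin(a)-(y0-x[1])*np.cos(a))
    t=W[np.argmax(np.hypot(*(W-x[:2]).T))]-x[:2]; print('outermost point angle - T',np.arctan2(t[1],t[0])-T, np.hypot(*t))
    return im,x
E
python3 - <<'E'
from w5b import *
run('pics/w5.png.npz',{'orange':(250,137),'green':(272,72),'white':(393,96),'blue':(391,162)},((272,304),(122,150)),(325,136))
E
```

```text
orange [249.79 137.07] [  22.    23.  1560.8]
green [272.11  72.38] [  23.    24.8 1793. ]
white [392.55  95.77] [  22.    23.5 1626.8]
blue [390.58 162.52] [  20.    20.  1255.5]
fit [499.125 163.111  -0.56 ] [[0.09, 0.29], [0.23, 0.18], [-0.01, -0.25], [-0.31, -0.22]]
hole [324.77248579 136.40154506] [  21.875   22.5   3079.375]
  z 90 [-4.75287240e-01 -1.11394924e-02  9.00000000e+01]
  z 94 [-1.25287240e-01 -8.11394924e-02  9.40000000e+01]
  z 97 [ 0.14471276 -0.14113949 97.        ]
[(272, 135.5, 14), (276, 135.0, 15), (280, 135.0, 15), (284, 135.0, 15), (288, 135.0, 15), (292, 135.0, 15), (296, 135.0, 15), (300, 135.0, 15)]
dir-T -0.04523093288188229 perp offset of line from C (+cw) 0.8265598343979565
outermost point angle - T -0.05732728610466897 42.93778799741812
```

All three measurements agree that the pointer is 0.045–0.05 rad short: the top view, the wrist view and the finger geometry. I go back and give it a small push.

Run:
```python
from go import *
o=ctrl.get_obs()
for th,off,z in((1.19,36,190),(1.19,36,74)):
    p,R=target(th,40,off,z); print(p.round(1),rel(p,R,o))
```

```text
[547. 184. 190.] ([0.0897, -0.0343, -0.0004], [0.0017, 0.0005, -0.0017])
[547. 184.  74.] ([0.0898, -0.0345, 0.1156], [0.0017, 0.0005, -0.0017])
```

>>> servo_tool(
  slide=[
    [0.045,-0.017,0],
    [0.09,-0.0345,0],
    [0.09,-0.0345,0],
    [0.09,-0.0345,0.03],
    [0.09,-0.0345,0.07],
    [0.09,-0.0345,0.1],
    [0.09,-0.0345,0.116],
    [0.09,-0.0345,0.116],
    [0.09,-0.0345,0.116],
    [0.09,-0.0345,0.116],
  ],
  turn=[
    [0,0,0],
    [0,0,0],
    [0,0,0],
    [0,0,0],
    [0,0,0],
    [0,0,0],
    [0,0,0],
    [0,0,0],
    [0,0,0],
    [0,0,0],
  ],
  claw=[0,0,0,0,0,0,0,0,0,0],
)

```text
time: 6.85
ee_pos: [548.3, 184.2, 75.0]
eef_rot: [[0.928, -0.373, 0.001], [-0.373, -0.928, -0.0], [0.001, -0.0, -1.0]]
wrist_force: [-0.1, 1.1, -0.2]
finger_gap: -0.2
```

Run:
```python
from go import *
o=ctrl.get_obs(); print(o['ee_pos'],o['wrist_force'])
for th,off in((1.19,20),(1.20,16.5),(1.22,16.2),(1.238,16)):
    p,R=target(th,40,off,73.5); print(p.round(1),rel(p,R,o))
```

```text
[548.32865854 184.23528738  75.04450934] [-0.14501031  1.0839355  -0.16898067]
[532.1 189.9  73.5] ([-0.0171, 0.0008, 0.0015], [-0.0001, -0.0013, -0.0018])
[528.6 191.5  73.5] ([-0.021, 0.0006, 0.0015], [-0.0001, -0.0013, -0.0118])
[527.7 192.2  73.5] ([-0.0221, 0.0003, 0.0015], [-0.0001, -0.0013, -0.0318])
[526.9 192.8  73.5] ([-0.0231, 0.0001, 0.0015], [-0.0001, -0.0013, -0.0498])
```

>>> servo_tool(
  slide=[
    [-0.01,0.0005,0.0015],
    [-0.017,0.0008,0.0015],
    [-0.0195,0.0007,0.0015],
    [-0.021,0.0006,0.0015],
    [-0.0216,0.0005,0.0015],
    [-0.0221,0.0003,0.0015],
    [-0.0226,0.0002,0.0015],
    [-0.0231,0.0001,0.0015],
    [-0.0231,0.0001,0.0015],
    [-0.0231,0.0001,0.0015],
    [-0.0231,0.0001,0.0015],
  ],
  turn=[
    [0,0,0],
    [0,0,0],
    [0,0,-0.006],
    [0,0,-0.012],
    [0,0,-0.022],
    [0,0,-0.032],
    [0,0,-0.041],
    [0,0,-0.05],
    [0,0,-0.05],
    [0,0,-0.05],
    [0,0,-0.05],
  ],
  claw=[0,0,0,0,0,0,0,0,0,0,0],
)

```text
time: 7.95
ee_pos: [527.0, 192.9, 73.6]
eef_rot: [[0.945, -0.327, 0.002], [-0.327, -0.945, -0.0], [0.001, -0.0, -1.0]]
wrist_force: [2.2, 1.0, 1.2]
finger_gap: 0.0
```

Run:
```python
from go import *
for _ in range(3):
    o=ctrl.get_obs(); print(o['ee_pos'],o['wrist_force'],o['eef_rot'][:,0])
    ctrl.get_image('side')
```

```text
[527.04515781 192.87096118  73.55691812] [2.2465496  0.98634067 1.20573964] [ 0.94515622 -0.32661534  0.00146336]
[526.98925283 192.85753477  73.52143723] [ 1.86441896 -0.32911184  0.61415206] [ 0.94516097 -0.32660187  0.00140057]
[526.94451372 192.83095653  73.50088847] [ 1.65813602  0.08328224 -0.221991  ] [ 0.94515429 -0.32662158  0.00130925]
```

>>> servo_tool(
  slide=[
    [0.008,0,0],
    [0.018,0,0],
    [0.022,0,-0.01],
    [0.022,0,-0.05],
    [0.022,0,-0.09],
    [0.022,0,-0.116],
    [-0.02,0.015,-0.116],
    [-0.07,0.031,-0.116],
    [-0.07,0.031,-0.116],
    [-0.07,0.031,-0.116],
    [-0.07,0.031,-0.116],
    [-0.07,0.031,-0.116],
  ],
  turn=[
    [0,0,0],
    [0,0,0],
    [0,0,0],
    [0,0,0],
    [0,0,0],
    [0,0,0],
    [0,0,0],
    [0,0,0],
    [0,0,0],
    [0,0,0],
    [0,0,0],
    [0,0,0],
  ],
  claw=[0,0,0,0,0,0,0,0,0,0,0,0],
)

```text
time: 9.3
ee_pos: [451.5, 186.5, 189.5]
eef_rot: [[0.945, -0.327, 0.002], [-0.327, -0.945, -0.0], [0.002, -0.0, -1.0]]
wrist_force: [-0.2, -0.2, -0.2]
finger_gap: -0.4
```

Run:
```python
from go import *
im=save('wrist','w6.png'); print(ctrl.get_obs()['ee_pos']); save('top','t6.png')
print(proj(im,[498.7,160.2,94]))
```

```text
[451.41666413 186.46267463 189.29890826]
[333.02641836 136.68108365]
```

View pics/w6.png

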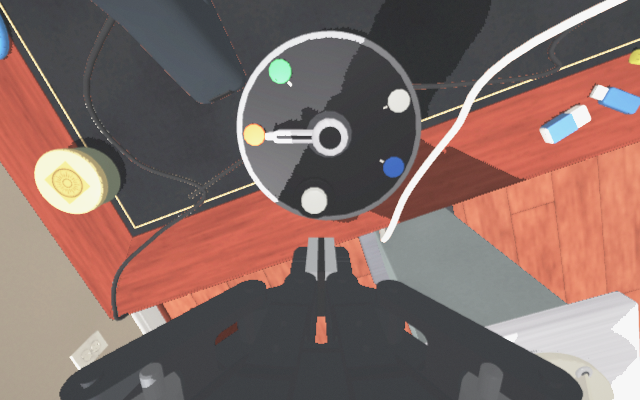

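View pics/t6.png

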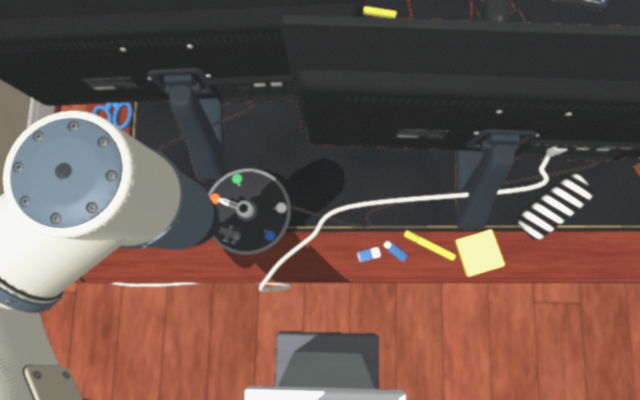

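The wrist view shows the pointer running from the hub hole (330,137) to a tip near (267,136), with orange at (254,135) and the button at (314,200).

Run:
```python
from w5b import *
im,x=run('pics/w6.png.npz',{'orange':(254,135),'green':(280,72),'white':(398,101),'blue':(393,167)},((277,308),(122,152)),(330,137))
g=im['color'].min(2)
print(g[126:148,270:312:3])
a=im['color'][90:180,230:350,::-1]; cv2.imwrite('pics/w6c.png',cv2.resize(a,None,fx=6,fy=6,interpolation=cv2.INTER_CUBIC))
T=x[2]+1.8
for z in(60,75,90):
    for r in (20,55): print(z,r,proj(im,[x[0]+r*np.cos(T),x[1]+r*np.sin(T),z]).round(1))
# button centre
p=im['color'][180:220,295:335].min(2)>190
ys,xs=np.nonzero(p); print('btn',xs.mean()+295,ys.mean()+180,len(xs),ray(im,xs.mean()+295,ys.mean()+180,82))
from ang import ang
ang('pics/t6.png.npz')
```

```text
orange [253.81 134.23] [  22.    23.  1582.8]
green [279.67  70.99] [  23.   25. 1805.]
white [398.46 100.37] [  22.    23.8 1614.2]
blue [393.16 166.75] [  20.2   20.  1239.2]
fit [499.133 163.102  -0.561] [[-0.03, 0.28], [0.34, 0.14], [-0.06, -0.26], [-0.25, -0.17]]
hole [329.63185226 137.47125794] [  21.875   22.5   3088.625]
  z 90 [-0.512766   -0.11224711 90.        ]
  z 94 [-0.132766   -0.12224711 94.        ]
  z 97 [ 0.147234   -0.13224711 97.        ]
[(277, 136.5, 14), (281, 136.0, 15), (285, 136.0, 15), (289, 136.0, 15), (293, 136.0, 15), (297, 136.0, 15), (301, 136.0, 15), (305, 136.0, 15)]
dir-T 0.004266410864111947 perp offset of line from C (+cw) 0.8865982207058707
outermost point angle - T -0.009337150431317776 42.774959799370805
[[113 113  57  58  56  59  57  57  58  58  58  57  59  95]
 [113 115  57  57  58  59  59  58  57  57  58  58  59  94]
 [113 105  56  69  73  73  72  72  72  72  71  62  66  96]
 [114  76  57 140 144 143 143 143 143 143 143 135 136 143]
 [116  77 136 214 216 213 216 213 211 211 210 212 212 213]
 [154 141 239 239 241 239 241 220 217 217 217 21
[... 892 characters left out ...]
76]
 [123 122 121 120 121 121 120 120 119 119 118 118 119  68]]
60 20 [306.6 134. ]
60 55 [268.4 134.1]
75 20 [305.8 135.4]
75 55 [265.4 135.5]
90 20 [304.9 137. ]
90 55 [262.1 137. ]
btn 313.6496062992126 200.29330708661416 508 [449.81985391 194.33539906  82.        ]
20 0.97 1.545 1.258 11.5
22 0.985 1.525 1.255 11.9
24 1.01 1.5 1.255 11.8
26 1.035 1.48 1.258 11.6
28 1.045 1.47 1.258 11.9
30 1.05 1.465 1.258 12.5
32 1.04 1.47 1.255 13.8
34 1.04 1.465 1.253 14.4
36 1.04 1.45 1.245 14.8
38 1.045 1.44 1.243 15.0
40 1.05 1.42 1.235 14.8
42 1.06 1.415 1.238 14.9
44 1.075 1.395 1.235 14.1
46 1.09 1.38 1.235 13.3
orange 214.49411764705883 198.05882352941177 85 1.2238023368584316 68.43083844737376
```

View pics/w6c.png

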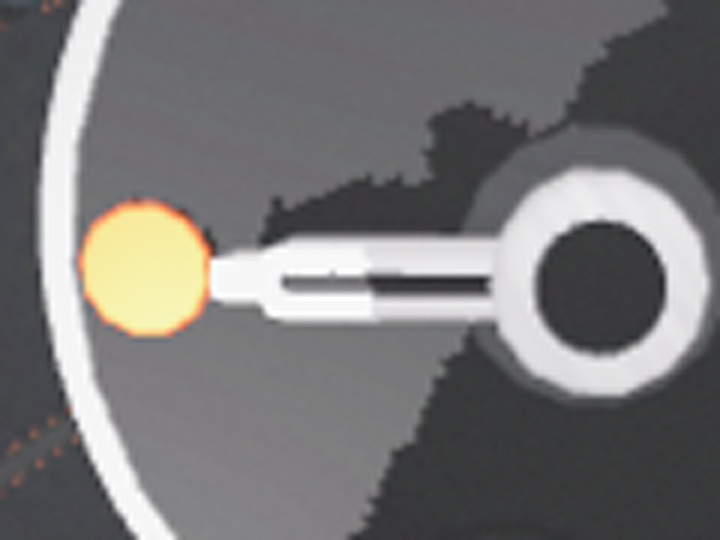

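The pointer is squarely on orange: the direction is within 0.01 rad in the wrist view, and the slot lies 0.3 px from the predicted line. Next is the button. I go above it first.

>>> servo_tool(
  slide=[
    [-0.0045,-0.0055,0.03],
    [-0.0045,-0.0055,0.07],
    [-0.0045,-0.0055,0.095],
    [-0.0045,-0.0055,0.103],
    [-0.0045,-0.0055,0.103],
    [-0.0045,-0.0055,0.103],
  ],
  turn=[
    [0,0,0],
    [0,0,0],
    [0,0,0],
    [0,0,0],
    [0,0,0],
    [0,0,0],
  ],
  claw=[0,0,0,0,0,0],
)

```text
time: 10.0
ee_pos: [450.1, 193.5, 87.5]
eef_rot: [[0.945, -0.327, 0.003], [-0.327, -0.945, 0.0], [0.003, -0.001, -1.0]]
wrist_force: [0.0, -0.4, -1.0]
finger_gap: 0.3
```

Run:
```python
from go import *
im=save('side','s7.png'); o=ctrl.get_obs(); print(o['ee_pos'],o['wrist_force'])
a=im['color'][120:210,240:350,::-1]; cv2.imwrite('pics/s7c.png',cv2.resize(a,None,fx=6,fy=6,interpolation=cv2.INTER_CUBIC))
```

```text
[450.16076175 193.69829008  87.74810571] [-0.08436387  0.52919245  0.51123018]
```

View pics/s7c.png

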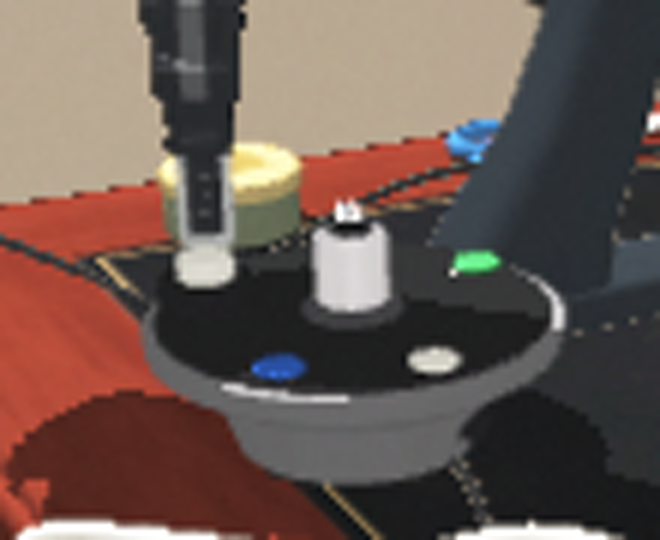

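The fingertip is centred just above the button, at crop (205,245) with the button at (205,268). I press gradually.

>>> servo_tool(
  slide=[
    [0.001,0,0.004],
    [0.001,0,0.007],
    [0.001,0,0.009],
    [0.001,0,0.011],
    [0.001,0,0.012],
    [0.001,0,0.012],
    [0.001,0,0.012],
  ],
  turn=[
    [0,0,0],
    [0,0,0],
    [0,0,0],
    [0,0,0],
    [0,0,0],
    [0,0,0],
    [0,0,0],
  ],
  claw=[0,0,0,0,0,0,0],
)

```text
time: 10.75
ee_pos: [451.9, 193.8, 76.3]
eef_rot: [[0.945, -0.327, 0.005], [-0.327, -0.945, 0.002], [0.004, -0.003, -1.0]]
wrist_force: [2.0, 2.2, 4.3]
finger_gap: -0.2
```

>>> servo_tool(
  slide=[
    [0,0,0.001],
    [0,0,0.002],
    [0,0,0.003],
    [0,0,0.003],
    [0,0,0.003],
  ],
  turn=[
    [0,0,0],
    [0,0,0],
    [0,0,0],
    [0,0,0],
    [0,0,0],
  ],
  claw=[0,0,0,0,0],
)

```text
time: 11.25
ee_pos: [452.1, 193.9, 75.8]
eef_rot: [[0.945, -0.326, 0.007], [-0.326, -0.945, 0.002], [0.006, -0.004, -1.0]]
wrist_force: [-7.5, -1.4, 22.3]
finger_gap: -0.1
```

The button is bottomed: 22 N with z stalled at 75.8. I release straight up and retreat.

>>> servo_tool(
  slide=[
    [0,0,-0.004],
    [0,0,-0.01],
    [0,0,-0.02],
    [0,0,-0.05],
    [0,0,-0.09],
    [0,0,-0.113],
    [0,0,-0.113],
    [0,0,-0.113],
    [0,0,-0.113],
  ],
  turn=[
    [0,0,0],
    [0,0,0],
    [0,0,0],
    [0,0,0],
    [0,0,0],
    [0,0,0],
    [0,0,0],
    [0,0,0],
    [0,0,0],
  ],
  claw=[0,0,0,0,0,0,0,0,0],
)

```text
time: 12.15
ee_pos: [450.4, 193.1, 187.4]
eef_rot: [[0.945, -0.326, 0.004], [-0.326, -0.945, 0.001], [0.004, -0.002, -1.0]]
wrist_force: [-0.1, 0.0, -1.6]
finger_gap: -0.1
```

Run:
```python
from go import *
save('wrist','w8.png'); im=save('side','s8.png'); save('top','t8.png'); o=ctrl.get_obs(); print(o['ee_pos'],o['wrist_force'],o['time'])
```

```text
[450.78803106 193.27094135 187.69461241] [-0.30751262 -0.04475945  0.11489481] 12.3
```

View pics/w8.png

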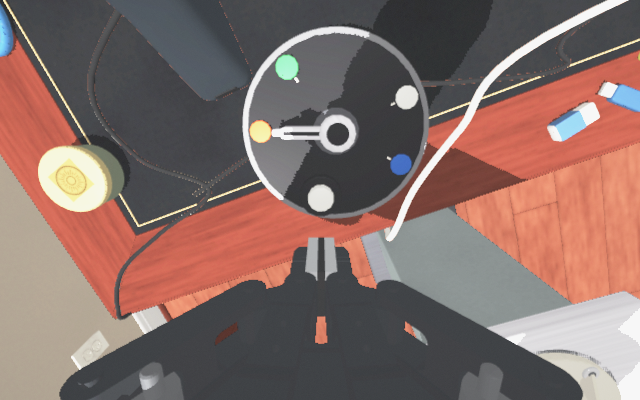

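View pics/s8.png

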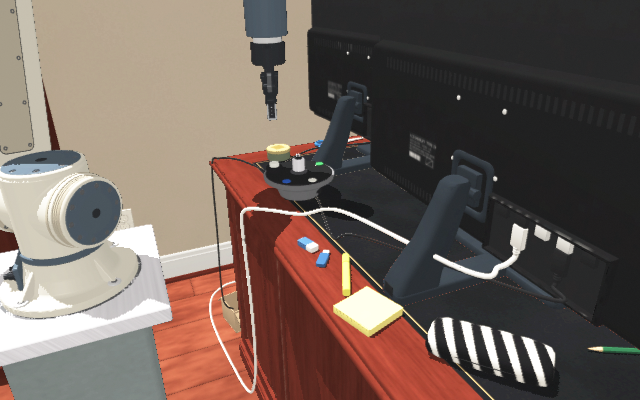

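In the wrist view the pointer runs from the hub (337,133) to orange (260,132) and the button at (320,198) is up. In the side view the loose items have not moved. One last angle check, then I hand in.

Run:
```python
from w5b import *
im,x=run('pics/w8.png.npz',{'orange':(260,132),'green':(287,67),'white':(406,97),'blue':(401,164)},((284,315),(118,149)),(337,133))
a,b=[np.load(f'pics/{n}.png.npz')['color'][235:300,290:360].astype(int) for n in('s0','s8')]; print('loose items diff',abs(a-b).mean())
d=[np.load(f'pics/{n}.png.npz')['depth'][160:168,270:278].min() for n in('s0','s8')]; print('button depth',d)
print(ctrl.sign_off())
```

```text
orange [260.03 131.07] [  23.    23.  1624.2]
green [286.4  66.9] [  23.8   25.2 1845.8]
white [406.32  96.81] [  22.2   23.5 1644.2]
blue [400.49 164.2 ] [  20.    20.5 1280. ]
fit [499.106 163.165  -0.56 ] [[0.01, 0.37], [0.26, 0.09], [-0.08, -0.29], [-0.19, -0.18]]
hole [337.43195315 133.82180424] [  22.25    22.75  3152.125]
  z 90 [-0.44610929 -0.32547041 90.        ]
  z 94 [-8.61092948e-02 -2.15470413e-01  9.40000000e+01]
  z 97 [ 0.17389071 -0.14547041 97.        ]
[(284, 133.0, 13), (288, 132.5, 14), (292, 132.5, 14), (296, 132.5, 14), (300, 132.5, 14), (304, 132.5, 14), (308, 132.5, 14), (312, 132.5, 14)]
dir-T 0.0021936492423031417 perp offset of line from C (+cw) 0.807845778998189
outermost point angle - T -0.008590180477497489 42.75973054967915
loose items diff 12.146886446886446
button depth [np.float32(0.0), np.float32(0.0)]
the job is handed in; nothing more can be done
None
```

The pointer arm now points at the orange mark, and the button was pressed fully down afterwards and came back up. The job is handed in, at about 12.3 s on the robot clock.

- **Pointer:** I pushed it round with the closed fingertip against its side, in one sweep plus a small correction of about 0.05 rad. I never gripped it. The last wrist-camera check put it within about 0.01 rad of orange.
- **Button:** I pressed it straight down until it stopped, at tip height 75.8 mm against an expected 76 mm, with 22 N at the wrist. The last wrist picture shows it up, and the robot was clear with about zero wrist force.

Some checks disagreed or gave nothing:

- **Pivot position:** The top and wrist cameras placed the pivot about 3 mm apart in y. The arm's midline also showed a sideways offset of about 0.8 mm in the wrist view.
- **Top-camera angle:** After the correction, the top camera's angle was noisy because the robot partly hid the orange mark. It read about 1.24 rad, which is the target.
- **Button height:** The side-camera depth check on the button returned no reading.
- **Loose items:** The pixel comparison was not zero (mean difference 12). I put that down to changed light and shadow, but did not confirm it. By eye the eraser, USB stick and highlighter are where they started, and the robot never went near them.

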